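# Crank the red feed handwheel to its pointer

## Task

On the bench stand two small feed slides, each with a handwheel on top. Turn the red handwheel clockwise (seen from above), in as many grasps as you need, until its white line meets the yellow pointer on the dial under it, then let go. Leave the blue handwheel as it is set.

Things in the scene. Friction and masses are not known exactly. Their poses are not given: they have to be found in the camera images.
- red_wheel (a joint): Turn of the red handwheel about its vertical axis, rad; grows clockwise seen from above. 0 when its white line meets the yellow pointer; 2.3 to 3.4 rad short of that (negative) at the start. Stops at -3.9 and +0.9. Friction (0.08 N m) keeps the wheel where it is left.
- red_grip (a point): Centre of the red handwheel, half-way up its rim: a solid disc 54 mm in diameter, 24 mm thick, its hub up to 3 mm above the rim, a white line from hub to rim. Grip it across the diameter from above, at any yaw. The gear case's flat top, 100 mm square and bolted down, lies 30 mm below this point; all else within 85 mm of the axis is over 22 mm below it. x axis: along the white line; z: up.
- red_pointer (a point): Tip of the flat yellow pointer on the red wheel's dial, 31 mm from the wheel's axis, 24 mm below red_grip; the white line must stop at this side of the axis. Its x axis runs from the wheel's axis through the pointer.
- blue_line (a point): Rim end of the white line on the blue handwheel, on the rim's top edge, 27 mm from that wheel's vertical axis; x axis points outward from the axis. Wheel and slide are the same as the red ones, a bystander: the blue wheel must stay as it is.

How it is judged:
At the end, for the whole second after the job is handed in: The red wheel stands still with its white line within 0.19 rad (11 degrees) of the yellow pointer, and the blue wheel's line is within 6 mm of where it was at the start (value of joint red_wheel between -0.19 and 0.19 rad and velocity of joint red_wheel between -0.05 and 0.05 rad/s and distance of blue_line from where it was at the start of the episode below 0.006 m); the robot touches nothing.
It fails at once if the blue handwheel is turned (its line moves more than 8 mm) (distance of blue_line from where it was at the start of the episode above 0.008 m).
It also fails if it takes over 48 s, if anything falls off the work surface, if the arm or the gripper's body presses on something with over 40 N, if the wrist force passes 120 N, or if a joint passes its speed limit or range.

## Robot

A 6-joint arm with a two-finger parallel gripper is mounted at the origin on the work surface. World frame = base frame: x ahead of the robot, y to its left, z up, the work surface at z = 0. Lengths are in m, angles in rad, forces in N, time in s.
With the tool pointing down it reaches from about 0.35 to 0.95 m from the base axis. Payload 17.4 kg.
Tool frame: the origin (TCP) lies on the centre line of the jaws, within the pads' length; the fingertips stand 14 mm ahead of it and the grasp point (between the pads) lies 5 mm behind it; z points along the fingers, y is the line along which they close (so a half turn about z gives the same grasp; the last joint's range is limited). The gripper opens to 93 mm and grips with 3 to 60 N. Pads are 15 mm wide; open, the fingers measure 128 mm over their backs; the gripper's body (75 mm by 188 mm) begins 65 mm behind the grasp point.
Start: joints at [-1.351, 0.116, 1.442, -0, 1.584, -0.038], TCP at [0.172, -0.653, 0.233] pointing down, gripper open.
Joint ranges: [-2.83, 2.83], [-0.83, 2.19], [0.07, 2.5], [-1.14, 4.28], [0.01, 3], [-2.97, 2.97]. Speed limits (rad/s): [1.89, 1.89, 2.22, 3.14, 3.14, 3.14].

## Interface

Orientations are given as a rotation vector (axis times angle).
In Python, from cell import env gives the robot as it stands.
- The arm moves only by the tool servo_tool, never from a script. Its argument "rows" is a list of rows, each a list of 3 entries, a list of its own where there are three numbers: the turn, a rotation vector about the tool's x, y, z in units of 90 degrees (1.0 is 90 degrees), then the shift along the tool's x, y, z in units of 0.75 m (1.0 is 0.75 m), then the gripper's target within -1 to 1 (shut at 1, half-way at 0, fully open at -1). A call has 1 to 10 rows; each row is the pose to reach, as a shift and turn from the pose commanded when the call began, along the tool's axes at that moment; what a row does not reach only later rows make up. A row lasts 1/10 s, in which the tool goes at most 50 mm and 8.59 degrees, less where a joint would pass 70% of its speed; a pose out of reach is approached as far as the arm can. A call with a number of a shift or a turn outside -1 to 1 is refused whole. A call with a gripper value outside its range is refused whole. The fingers move at their own pace and stop on an object; "newtons" is the grip in N (left out, the last holds). Time passes only in rows, so rows that repeat a pose let the fingers close. It gives the time, the measured TCP pose, the force, the opening and the grip force at its end, in the units of the state.
- env.read_state(): the state, without advancing time (a new reading comes with each control period).
- env.snapshot(name): name is "scene" or "side" or "wrist"; returns a dict with "image" (384x512x3 uint8, red, green, blue), "fov_y" (degrees; the focal length in pixels is half the picture's height over the tangent of half this angle, whatever the lens; pixels are square), "cx", "cy" (the principal point, pixels), "eye" and "orientation" of the camera in the world. Camera axes: x right, y up, looking along -z (the intrinsics and any distortion apply to the point x, -y, -z); pixel columns grow to the right and rows downward; lengths in m; the calibration is good to about 2 mm. A picture is of the moment at which its call begins. There is no depth.
- env.finish_job(): hands the job in; it is judged then, once.
The state is a dict: "time": time; "joint_pos": joint angles; "joint_velocities": joint speeds; "effort": joint torques, N m; "ee_pos": TCP position; "eef_rot": TCP orientation; "force": force on the tool from outside, world axes, zero at the start; "wrist_torque": the same for the moment, N m; "opening": finger opening in m; "grip_force": force on a finger pad.
Only numpy, scipy, OpenCV 4.12 (cv2) and the standard library are available. Lean on these libraries where they do the work, as an engineer would, in place of code of your own. Each camera call takes 0.05 s, during which the arm holds its last target. There are 200 camera calls.

## Working session

There is one attempt and no reset: what is moved stays moved. The work goes in short steps, Python scripts to look and compute and a tool call to move; the robot and the scene stay as the last step left them, time stands still between calls to the robot, and variables do not carry over. Pictures are saved under pics/ and viewed, at most 10 in all, crops included, and the job is handed in when it is done.

Besides the shell and the picture viewer there is one more tool, called after "Request:" as name(argument=value, ...) on one line, values as JSON. servo_tool: Moves the arm, as the interface text tells. Its arguments: {"type":"object","properties":{"rows":{"type":"array"},"newtons":{"type":"number"}},"required":["rows"]}

```bash
mkdir -p pics; cat > h.py <<'E'
import numpy as np, cv2
from scipy.spatial.transform import Rotation as R
from cell import env
E
python3 - <<'E'
from h import *
ims=[]
for n in ["scene","side","wrist"]:
    s=env.snapshot(n); print(n,{k:v for k,v in s.items() if k!="image"})
    cv2.imwrite(f"pics/{n}0.png",s["image"][:,:,::-1]); ims.append(s["image"][:,:,::-1])
top=np.hstack([ims[0],ims[1]]); cv2.imwrite("pics/all.png",cv2.resize(top,(800,300)))
print(env.read_state())
E
```

```text
scene {'fov_y': 55.923773760628386, 'cx': 251.94845395792314, 'cy': 191.09949560552562, 'eye': array([ 0.94331662, -0.2791036 ,  0.60055836]), 'orientation': array([0.75828099, 0.41301289, 0.94701004])}
side {'fov_y': 57.349072969532955, 'cx': 251.9223035632957, 'cy': 193.47048910583513, 'eye': array([ 0.31193935, -0.41466711,  0.57506772]), 'orientation': array([ 0.78553652, -0.17568771, -0.42403779])}
wrist {'fov_y': 67.25437967197088, 'cx': 259.9311466386775, 'cy': 193.68224651692125, 'eye': array([ 0.24712174, -0.63225647,  0.38381495]), 'orientation': array([-0.24388123,  0.18861537, -1.30180939])}
{'time': 0.15, 'joint_pos': array([-1.35079607e+00,  1.16401945e-01,  1.44210823e+00,  5.54436503e-07,
        1.58402320e+00, -3.78147450e-02]), 'joint_velocities': array([ 2.10412020e-03, -1.37807345e-03, -2.90532189e-03,  5.16156869e-04,
       -8.72533289e-04,  1.06190234e-05]), 'effort': array([-1.29188593e-03, -7.21763277e+01, -6.22953415e+01,  7.78267952e-02,
        2.25420773e-02, -7.01201384e-05]), 'ee_pos': array([ 0.17205348, -0.6525522 ,  0.23205936]), 'eef_rot': array([-3.11459753e+00, -4.03733769e-01,  1.33513499e-04]), 'force': array([ 0.04619305, -0.66103362,  0.6476443 ]), 'wrist_torque': array([-0.00102139, -0.03451821,  0.01727708]), 'grip_force': 0.0, 'opening': 0.09309840647482097}
```

View pics/scene0.png

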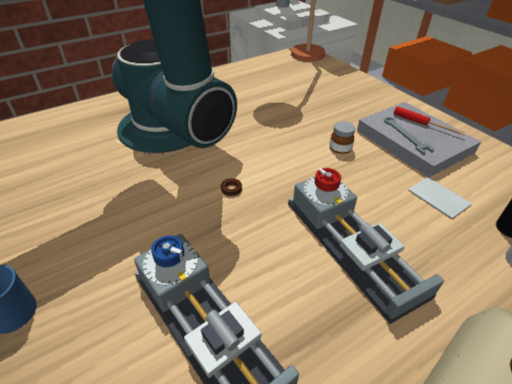

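View pics/side0.png

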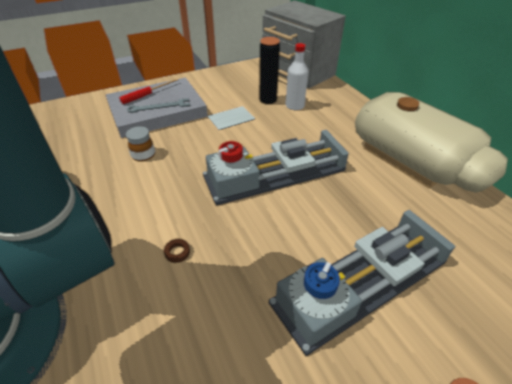

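The scene picture shows the red wheel near (328,180) and the blue wheel near (168,252). In the side picture the red wheel is near (232,152). I'll enlarge the red wheel in both.

```bash
python3 - <<'E'
import cv2,numpy as np
a=cv2.imread("pics/scene0.png")[155:225,288:363]; b=cv2.imread("pics/side0.png")[125:195,195:270]
f=lambda x:cv2.resize(x,(390,364),interpolation=cv2.INTER_CUBIC)
cv2.imwrite("pics/crop1.png",np.hstack([f(a),f(b)]))
E
```

```text
(no output)
```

View pics/crop1.png

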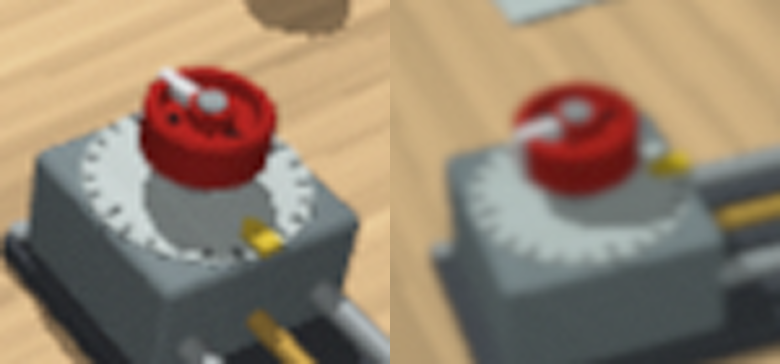

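Scaling the crop back to image pixels:

| Point | Scene | Side |
|---|---|---|
| Hub | (328.8,174.4) | (230.6,146.2) |
| Line's rim end | (319.3,168.8) | (219,150.6) |
| Pointer | (337.5,199.8) | (249.3,156.2) |

Next I triangulate.

```bash
cat >> h.py <<'E'
def ray(s,u,v):
    f=192/np.tan(np.radians(s["fov_y"]/2))
    d=R.from_rotvec(s["orientation"]).apply([(u-s["cx"])/f,-(v-s["cy"])/f,-1.])
    return np.array(s["eye"]),d/np.linalg.norm(d)
def tri(*rs):
    A=sum(np.eye(3)-np.outer(d,d) for e,d in rs);b=sum((np.eye(3)-np.outer(d,d))@e for e,d in rs)
    p=np.linalg.solve(A,b);return p,[np.linalg.norm(np.cross(p-e,d)) for e,d in rs]
def atz(r,z): return r[0]+r[1]*(z-r[0][2])/r[1][2]
E
python3 - <<'E'
from h import *
a=env.snapshot("scene");b=env.snapshot("side")
P={}
for n,p,q in [("hub",(328.8,174.4),(230.6,146.2)),("line",(319.3,168.8),(219,150.6)),("ptr",(337.5,199.8),(249.3,156.2))]:
    P[n],e=tri(ray(a,*p),ray(b,*q)); print(n,P[n].round(4),np.round(e,4))
for n in("line","ptr"):
    d=P[n]-P["hub"]; print(n,np.linalg.norm(d[:2]),np.arctan2(d[1],d[0]))
E
```

```text
hub [0.5381 0.1701 0.113 ] [0.0015 0.0015]
line [0.5103 0.1686 0.1105] [0.0008 0.0008]
ptr [0.5801 0.164  0.0757] [0.002 0.002]
line 0.02786068133678051 -3.087557927210889
ptr 0.04235102901745122 -0.1431367509179126
```

The geometry agrees with the given sizes: the hub is about 39 mm above the pointer, and the line is 28 mm long. The wheel is about 3.34 rad short, which one grasp can cover if joint 6 starts near -1.65. I'll go over the wheel while winding joint 6 back.

Request:
servo_tool(rows=[[[0,0,-0.69],[0.375,-0.466,-0.04],-1],[[0,0,-0.69],[0.375,-0.466,-0.04],-1],[[0,0,-0.69],[0.375,-0.466,-0.04],-1],[[0,0,-0.69],[0.375,-0.466,-0.04],-1],[[0,0,-0.69],[0.375,-0.466,-0.04],-1],[[0,0,-0.69],[0.375,-0.466,-0.04],-1],[[0,0,-0.69],[0.375,-0.466,-0.04],-1],[[0,0,-0.69],[0.375,-0.466,-0.04],-1],[[0,0,-0.69],[0.375,-0.466,-0.04],-1],[[0,0,-0.69],[0.375,-0.466,-0.04],-1]])

```text
time: 1.25
ee_pos: [0.3567, -0.2389, 0.2636]
eef_rot: [2.454, 1.959, 0.002]
force: [0.6, 0.1, 0.4]
opening: 0.0929
grip_force: 0.0
```

```bash
cat >> h.py <<'E'
def to(p,q6=None,dyaw=None):
    s=env.read_state(); r=R.from_rotvec(s["eef_rot"]); p=np.array(p)
    sh=r.inv().apply(p-s["ee_pos"])/.75
    m=r.as_matrix(); yaw=np.arctan2(m[1,0],m[0,0])
    q1=np.arctan2(p[1],p[0]); 
    t=None
    if q6 is not None: t=((q6-s["joint_pos"][5])-(q1-s["joint_pos"][0]))/(np.pi/2)
    print("tcp",s["ee_pos"].round(4),"yaw",round(yaw,3),"q",s["joint_pos"].round(3),"tilt",r.apply([0,0,1]).round(3),"t",round(s["time"],2)); print("shift",sh.round(4),"turn z",t)
E
python3 -c "
from h import *
to([.538,.170,.23],-1.65)"
```

```text
tcp [ 0.3567 -0.2389  0.2636] yaw 1.347 q [-6.500e-01 -4.440e-01  1.886e+00  1.000e-03  1.698e+00 -4.270e-01] tilt [ 0.002 -0.    -1.   ] t 1.25
shift [0.5851 0.1149 0.0451] turn z -1.3875065214987379
```

Request:
servo_tool(rows=[[[0,0,-0.9],[0.585,0.115,0.045],-1],[[0,0,-0.9],[0.585,0.115,0.045],-1],[[0,0,-0.9],[0.585,0.115,0.045],-1],[[0,0,-0.9],[0.585,0.115,0.045],-1],[[0,0,-0.9],[0.585,0.115,0.045],-1],[[0,0,-0.9],[0.585,0.115,0.045],-1],[[0,0,-0.9],[0.585,0.115,0.045],-1],[[0,0,-0.9],[0.585,0.115,0.045],-1],[[0,0,-0.9],[0.585,0.115,0.045],-1],[[0,0,-0.9],[0.585,0.115,0.045],-1]])

```text
time: 2.25
ee_pos: [0.5397, 0.1682, 0.227]
eef_rot: [-0.588, -3.084, 0.001]
force: [0.6, -1.1, -0.2]
opening: 0.0932
grip_force: 0.0
```

Request:
servo_tool(rows=[[[0,0,-0.49],[0,0,0],-1],[[0,0,-0.49],[0,0,0],-1],[[0,0,-0.49],[0,0,0],-1],[[0,0,-0.49],[0,0,0],-1],[[0,0,-0.49],[0,0,0],-1],[[0,0,-0.49],[0,0,0],-1],[[0,0,-0.49],[0,0,0],-1],[[0,0,-0.49],[0,0,0],-1]])

```text
time: 3.05
ee_pos: [0.5387, 0.1644, 0.2288]
eef_rot: [0.593, -3.085, 0.0]
force: [-0.4, -0.1, 0.3]
opening: 0.093
grip_force: 0.0
```

```bash
python3 -c "
from h import *
to([.538,.170,.23],-1.65)
s=env.snapshot('wrist');f=192/np.tan(np.radians(s['fov_y']/2))
for p in ([.538,.170,.113],[.58,.164,.0757]):
  c=R.from_rotvec(s['orientation']).inv().apply(np.array(p)-s['eye']);print(s['cx']-f*c[0]/c[2],s['cy']+f*c[1]/c[2])
cv2.imwrite('pics/w1.png',cv2.resize(s['image'][:,:,::-1],(800,600)))"
```

```text
tcp [0.5387 0.1644 0.2288] yaw -2.762 q [ 0.251 -0.127  1.69  -0.     1.579 -1.7  ] tilt [-0. -0. -1.] t 3.05
shift [-0.0019  0.0073 -0.0016] turn z -0.003589666436975323
264.7483379426974 195.98552737788714
245.31116412583413 217.47981726855718
```

View pics/w1.png

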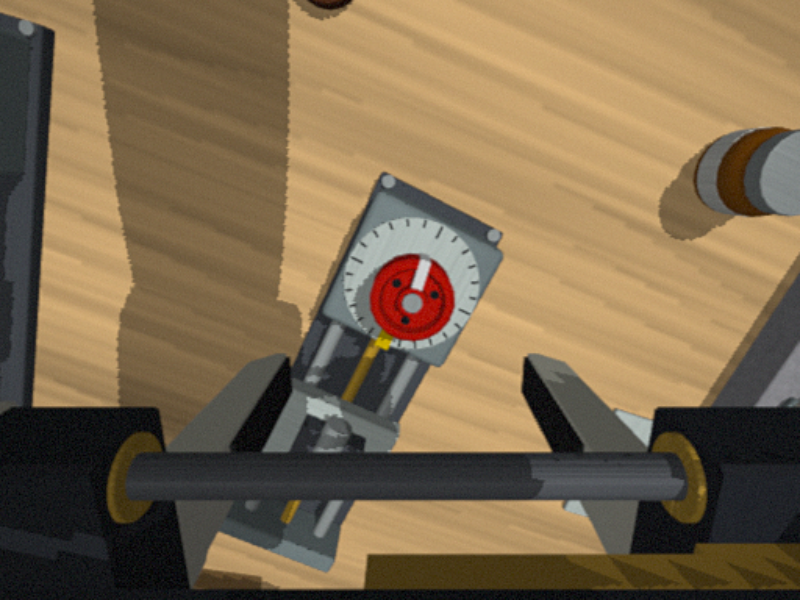

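The wrist picture shows the hub at (412,303), the line's rim end at (424,259) and the pointer at (381,343) in the 800 px view. All are within 2 px of the prediction. I'll refine with three views.

```bash
python3 - <<'E'
from h import *
a=env.snapshot("scene");b=env.snapshot("side");w=env.snapshot("wrist")
P={}
k=1.5625
for n,p,q,r,z in [("hub",(328.8,174.4),(230.6,146.2),(412,303),.113),("line",(319.3,168.8),(219,150.6),(424,259),.110),("ptr",(337.5,199.8),(249.3,156.2),(381,343),.074)]:
    rw=ray(w,r[0]/k,r[1]/k)
    P[n],e=tri(ray(a,*p),ray(b,*q),rw); print(n,P[n].round(4),np.round(e,4),"wrist at z",atz(rw,z).round(4)); P[n+"w"]=atz(rw,z)
for s in("","w"):
  for n in("line","ptr"):
    d=P[n+s]-P["hub"+s]; print(n,s,np.hypot(*d[:2]),np.arctan2(d[1],d[0]))
to([*((P["hub"]+P["hubw"])/2)[:2],.093],-1.65)
E
```

```text
hub [0.5375 0.1693 0.1131] [0.002  0.0013 0.0014] wrist at z [0.5364 0.1684 0.113 ]
line [0.5098 0.1665 0.1114] [0.0022 0.0003 0.0021] wrist at z [0.5086 0.165  0.11  ]
ptr [0.5809 0.1634 0.0767] [0.0019 0.0025 0.0015] wrist at z [0.5836 0.1638 0.074 ]
line  0.027913344472114892 -3.042478155422685
ptr  0.04380395957336128 -0.13535726758454295
line w 0.02799261823131596 -3.0199402892395306
ptr w 0.04738981179176602 -0.09856460806141025
tcp [0.5386 0.1646 0.2289] yaw -2.759 q [ 0.251 -0.127  1.69  -0.     1.579 -1.702] tilt [ 0. -0. -1.] t 3.25
shift [-1.000e-04  6.100e-03  1.812e-01] turn z -0.0011121587357962774
```

Turn needed is about 3.36 rad clockwise. I descend (TCP at z about 0.094), then close.

Request:
servo_tool(rows=[[[0,0,0],[0,0.006,0.06],-1],[[0,0,0],[0,0.006,0.1],-1],[[0,0,0],[0,0.006,0.14],-1],[[0,0,0],[0,0.006,0.16],-1],[[0,0,0],[0,0.006,0.18],-1],[[0,0,0],[0,0.006,0.18],-1],[[0,0,0],[0,0.006,0.18],-1]])

```text
time: 3.95
ee_pos: [0.5373, 0.1689, 0.0949]
eef_rot: [-0.598, 3.083, 0.0]
force: [-0.2, -0.2, 0.5]
opening: 0.0933
grip_force: 0.0
```

Request:
servo_tool(newtons=25, rows=[[[0,0,0],[0,0,0],0.3],[[0,0,0],[0,0,0],0.6],[[0,0,0],[0,0,0],1],[[0,0,0],[0,0,0],1],[[0,0,0],[0,0,0],1],[[0,0,0],[0,0,0],1],[[0,0,0],[0,0,0],1],[[0,0,0],[0,0,0],1]])

```text
time: 4.75
ee_pos: [0.5374, 0.1676, 0.094]
eef_rot: [-0.598, 3.084, -0.004]
force: [4.7, -10.8, 0.6]
opening: 0.0539
grip_force: 25.0
```

```bash
python3 -c "
from h import *
to([.537,.169,.094],-1.65);s=env.read_state();print(s['force'],s['wrist_torque'],s['opening'],s['grip_force'])"
```

```text
tcp [0.5374 0.1676 0.094 ] yaw -2.759 q [ 0.258 -0.056  1.845 -0.002  1.351 -1.695] tilt [ 0.001 -0.002 -1.   ] t 4.75
shift [-0.0002  0.002   0.    ] turn z -0.0010786531240663019
[  4.72021743 -10.7704853    0.64891466] [-1.51977246 -0.74842303  0.05283153] 0.053861483720397486 24.999803602695465
```

The wheel is held (opening 53.9 mm), with about 12 N of side force from roughly 1.5 mm of miscentring. I'll ease that off, then turn.

Request:
servo_tool(rows=[[[0,0,0],[0,-0.002,0],1],[[0,0,0.08],[0,-0.002,0],1],[[0,0,0.16],[0,-0.002,0],1],[[0,0,0.24],[0,-0.002,0],1],[[0,0,0.32],[0,-0.002,0],1],[[0,0,0.4],[0,-0.002,0],1],[[0,0,0.48],[0,-0.002,0],1],[[0,0,0.5],[0,-0.002,0],1],[[0,0,0.5],[0,-0.002,0],1]])

```text
time: 5.65
ee_pos: [0.5375, 0.1673, 0.094]
eef_rot: [0.628, 3.078, -0.0]
force: [-0.5, -0.8, 1.4]
opening: 0.0536
grip_force: 25.0
```

```bash
python3 -c "
from h import *
to([.537,.1685,.094],1.71);s=env.read_state();print(s['force'],s['wrist_torque'],s['opening'],s['grip_force'],R.from_rotvec(s['eef_rot']).inv().apply(s['force']))"
```

```text
tcp [0.5375 0.1673 0.094 ] yaw 2.739 q [ 0.257 -0.055  1.845 -0.     1.352 -0.912] tilt [ 0. -0. -1.] t 5.65
shift [0.0012 0.0012 0.    ] turn z 1.6388827594911217
[-0.49295796 -0.84481435  1.35133468] [-0.38167536 -0.07743963 -0.09541957] 0.053612610348404685 25.00091850757599 [ 0.12267346 -0.97052219 -1.35124466]
```

It is centred now and the wheel turns with the gripper. I continue.

Request:
servo_tool(rows=[[[0,0,0.08],[0,0,0],1],[[0,0,0.16],[0,0,0],1],[[0,0,0.24],[0,0,0],1],[[0,0,0.32],[0,0,0],1],[[0,0,0.4],[0,0,0],1],[[0,0,0.48],[0,0,0],1],[[0,0,0.56],[0,0,0],1],[[0,0,0.64],[0,0,0],1],[[0,0,0.72],[0,0,0],1],[[0,0,0.8],[0,0,0],1]])

```text
time: 6.65
ee_pos: [0.5373, 0.1672, 0.094]
eef_rot: [2.32, 2.118, -0.001]
force: [-2.6, -4.2, 4.1]
opening: 0.0533
grip_force: 25.0
```

Request:
servo_tool(rows=[[[0,0,0.08],[0,0,0],1],[[0,0,0.16],[0,0,0],1],[[0,0,0.24],[0,0,0],1],[[0,0,0.32],[0,0,0],1],[[0,0,0.4],[0,0,0],1],[[0,0,0.48],[0,0,0],1],[[0,0,0.56],[0,0,0],1],[[0,0,0.64],[0,0,0],1],[[0,0,0.7],[0,0,0],1],[[0,0,0.7],[0,0,0],1]])

```text
time: 7.65
ee_pos: [0.5371, 0.1673, 0.094]
eef_rot: [3.085, 0.595, -0.002]
force: [-5.7, -2.8, 3.2]
opening: 0.0535
grip_force: 25.0
```

```bash
python3 -c "
from h import *
to([.537,.1685,.094],1.71);s=env.read_state();print(s['force'],s['wrist_torque'],s['opening'])
s=env.snapshot('wrist');f=192/np.tan(np.radians(s['fov_y']/2))
c=R.from_rotvec(s['orientation']).inv().apply(np.array([.537,.168,.11])-s['eye']);u,v=int(s['cx']-f*c[0]/c[2]),int(s['cy']+f*c[1]/c[2]);print(u,v)
cv2.imwrite('pics/w2.png',cv2.resize(s['image'][max(0,v-70):v+70,max(0,u-90):u+90,::-1],None,fx=4,fy=4,interpolation=cv2.INTER_CUBIC))"
```

```text
tcp [0.5371 0.1673 0.094 ] yaw 0.381 q [ 0.257 -0.056  1.845  0.     1.353  1.446] tilt [-0.001 -0.    -1.   ] t 7.65
shift [ 0.0005 -0.0015  0.    ] turn z 0.137873025734894
[-5.65752593 -2.75794352  3.20705867] [-0.3733493   0.83448897 -0.07178648] 0.053471105870321486
259 262
```

View pics/w2.png

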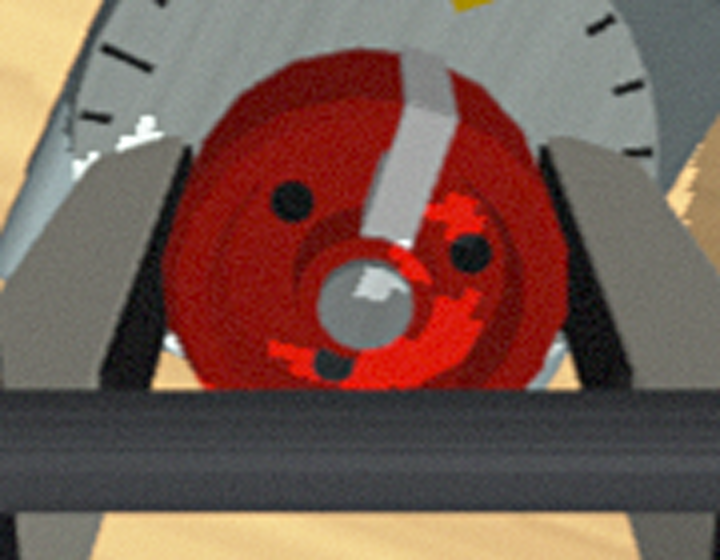

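The enlarged crop shows the hub at (365,305), the line's rim end at (437,112) and the pointer at (470,2). I'll turn these into angles.

```bash
python3 - <<'E'
from h import *
w=env.snapshot("wrist")
f=lambda u,v,z:atz(ray(w,169+u/4,192+v/4),z)
h=f(365,305,.113)
for p in (f(437,112,.110),f(470,2,.075),f(470,2,.078)):
    d=p-h;print(h.round(4),p.round(4),np.hypot(*d[:2]),np.arctan2(d[1],d[0]))
E
```

```text
[0.5353 0.1671 0.113 ] [0.5625 0.1683 0.11  ] 0.027217434009888023 0.04592028830828934
[0.5353 0.1671 0.113 ] [0.5691 0.1633 0.075 ] 0.034002892121854957 -0.11138726912766957
[0.5353 0.1671 0.113 ] [0.5698 0.1639 0.078 ] 0.03464132536980476 -0.09202675894513533
```

About 0.18 rad remains. I make the last turn, open and lift.

Request:
servo_tool(rows=[[[0,0,0.06],[0,0,0],1],[[0,0,0.12],[0,0,0],1],[[0,0,0.12],[0,0,0],1],[[0,0,0.12],[0,0,0],1],[[0,0,0.12],[0,0,0],-1],[[0,0,0.12],[0,0,0],-1],[[0,0,0.12],[0,0,0],-1],[[0,0,0.12],[0,0,0],-1],[[0,0,0.12],[0,0,0],-1],[[0,0,0.12],[0,0,0],-1]])

```text
time: 8.75
ee_pos: [0.5375, 0.1674, 0.0939]
eef_rot: [-3.127, -0.306, 0.0]
force: [-0.4, 0.2, 0.8]
opening: 0.0919
grip_force: 0.0
```

Request:
servo_tool(rows=[[[0,0,0],[0,0,-0.03],-1],[[0,0,0],[0,0,-0.08],-1],[[0,0,0],[0,0,-0.13],-1],[[0,0,0],[0,0,-0.18],-1],[[0,0,0],[0,0,-0.18],-1],[[0,0,0],[0,0,-0.18],-1]])

```text
time: 9.35
ee_pos: [0.5377, 0.1675, 0.2294]
eef_rot: [-3.126, -0.306, -0.002]
force: [-0.4, -0.3, -0.2]
opening: 0.0928
grip_force: 0.0
```

```bash
python3 -c "
from h import *
to([.537,.1685,.094],1.71)
s=env.snapshot('wrist');f=192/np.tan(np.radians(s['fov_y']/2))
c=R.from_rotvec(s['orientation']).inv().apply(np.array([.537,.168,.11])-s['eye']);u,v=int(s['cx']-f*c[0]/c[2]),int(s['cy']+f*c[1]/c[2]);print(u,v)
cv2.imwrite('pics/w3.png',cv2.resize(s['image'][v-50:v+50,u-60:u+60,::-1],None,fx=6,fy=6,interpolation=cv2.INTER_CUBIC))"
```

```text
tcp [0.5377 0.1675 0.2294] yaw 0.195 q [ 0.257 -0.128  1.69  -0.     1.579  1.632] tilt [ 0.001  0.    -1.   ] t 9.35
shift [-0.0009 -0.0015  0.1806] turn z 0.01921101763987966
259 192
```

View pics/w3.png

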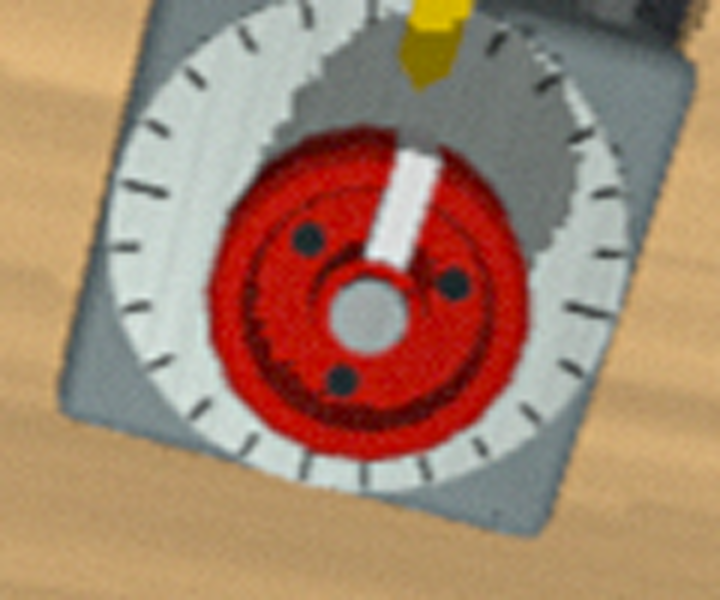

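The crop shows the hub at (368,317), the line's rim end at (419,152) and the pointer tip at (420,88). The case's left edge runs from (65,405) to (150,0).

```bash
python3 - <<'E'
from h import *
w=env.snapshot("wrist")
f=lambda u,v,z:atz(ray(w,199+u/6,142+v/6),z)
an=lambda d:(np.hypot(*d[:2]).round(4),np.arctan2(d[1],d[0]).round(4))
h=f(368,317,.113);print(h)
print("line",an(f(419,152,.110)-h),an(f(419,152,.110)-f(387,268,.110)))
print("ptr",an(f(420,88,.074)-h),an(f(422,20,.075)-h) if 0 else an(f(441,0,.075)-h))
print("edge",an(f(150,0,.068)-f(65,405,.068)),an(f(695,80,.068)-f(545,530,.068)), an(f(65,405,.068)-f(545,530,.068)))
c=np.mean([f(115,245,.07),f(625,253,.07)],0); print("dial opp",c, an(f(420,88,.074)-c))
E
```

```text
[0.53510955 0.16691215 0.113     ]
line (np.float64(0.0276), np.float64(-0.1004)) (np.float64(0.0197), np.float64(-0.0606))
ptr (np.float64(0.0321), np.float64(-0.0967)) (np.float64(0.048), np.float64(-0.0726))
edge (np.float64(0.0789), np.float64(-0.0458)) (np.float64(0.0915), np.float64(-0.0749)) (np.float64(0.0959), np.float64(1.4944))
dial opp [0.53541064 0.16649087 0.07      ] (np.float64(0.0318), np.float64(-0.0844))
```

The line (-0.06 to -0.10 rad) and the pointer (-0.07 to -0.10 rad) agree well inside the 0.19 tolerance, and the gripper is clear.

```bash
python3 -c "
from h import *
print(env.finish_job())"
```

```text
the job is handed in; nothing more can be done
None
```

I turned the red handwheel clockwise about 3.3 rad in one grasp, until its white line was within about 0.05 rad of the yellow pointer by the wrist camera, then let go, lifted clear and handed the job in at about 9.4 s; the arm did not go near the blue wheel, though I took no final picture of it.

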